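# Turn the face-down printing block and pile it

### The arm

A 6-joint arm with a two-finger parallel gripper is mounted at the origin on the work surface. World frame = base frame: x ahead of the robot, y to its left, z up, the work surface at z = 0. Lengths are in m, angles in rad, forces in N, time in s.
With the tool pointing down it reaches from about 0.35 to 0.775 m from the base axis. Payload 7.3 kg.
Tool frame: the origin (TCP) lies midway between the tips of the shut fingers; the grasp point (between the pads) lies 19 mm behind it; z points along the fingers, y is the direction in which the jaws open and shut (so a half turn about z gives the same grasp; the last joint's range is limited). The gripper opens to 92 mm and grips with 3 to 60 N. Pads are 19 mm wide; open, the fingers measure 130 mm over their backs; the gripper's body (75 mm by 190 mm) begins 47 mm behind the grasp point.
Start: joints at [-1.42, 0.342, 1.524, -0, 1.275, -0.146], TCP at [0.154, -0.502, 0.227] pointing down, gripper open.
Joint ranges: [-2.53, 2.53], [-0.77, 2.02], [0.04, 2.7], [-1, 4.14], [0.28, 2.66], [-3.11, 3.11]. Speed limits (rad/s): [2.57, 2.57, 3.14, 3.14, 3.14, 3.14].

### API

Orientations are given as a rotation vector (axis times angle).
In Python, from bench import manip, vision gives the robot as it stands.
- The arm moves only by the tool step_arm, never from a script. Its argument "targets" is one flat list of numbers, 5 for each row, row after row: the shift along the tool's x, y, z in units of 60 mm (1.0 is 60 mm), then the turn about the tool's z in degrees, then the gripper's target within -1 to 1 (fully open at 1, half-way at 0, shut at -1). In form: [dx, dy, dz, spin, hand, dx, dy, dz, spin, hand, ...]. A call has 1 to 5 rows; each row shifts and turns the commanded pose from where the row before left it, along the tool's axes as they then stand; what a row does not reach is not made up. A row lasts 1/8 s, in which the tool goes at most 62.5 mm and 10.7 degrees, less where a joint would pass 70% of its speed; a pose out of reach is approached as far as the arm can. A call is refused whole if a number of a shift passes 1 or a number of a turn 10.7, either way. A call with a gripper value outside its range is refused whole. The fingers move at their own pace and stop on an object; the grip force is fixed at half the most. Time passes only in rows, so rows that do not move let the fingers close. It gives the time, the measured TCP pose, the force and the opening at its end, in the units of the state.
- manip.get_obs(): the state, without advancing time (a new reading comes with each control period).
- vision.grab_frame(name): name is "side" or "top"; returns a dict with "pixels" (420x560x3 uint8, red, green, blue), "vertical_fov" (degrees; the focal length in pixels is half the picture's height over the tangent of half this angle, whatever the lens; pixels are square), "cx", "cy" (the principal point, pixels), "position" and "attitude" of the camera in the world. Camera axes: x right, y down, z forward; pixel columns grow to the right and rows downward; lengths in m; the calibration is good to about 2 mm. A picture is of the moment at which its call begins. There is no depth.
- manip.finish_job(): hands the job in, once; it reports no verdict.
The state is a dict: "t": time; "q": joint angles; "joint_vel": joint speeds; "joint_torque": joint torques, N m; "tcp_pos": TCP position; "tcp_rot": TCP orientation; "force": force on the tool from outside, world axes, zero at the start; "torque": the same for the moment, N m; "gripper_width": finger opening in m.
Only numpy, scipy, OpenCV 4.12 (cv2) and the standard library are available. Lean on these libraries where they do the work, as an engineer would, in place of code of your own. Each camera call takes 0.05 s, during which the arm holds its last target. There are 200 camera calls.

### The job

One printing block lies on the newspaper with its carved face down. Turn it over and set it down gently, carved face up, on top of the two-block pile, squarely in line with the blocks below and with the long sides the same way. Leave the pile where it stands, and leave the block already lying face up and everything else on the bench alone.

Things in the scene. Friction and masses are not known exactly. Their poses are not given: they have to be found in the camera images.
- block_c (a point): hardwood printing block, carved face down at the start: 66 (x) x 52 (y) x 36 mm: plain 32 mm body plus, on one 66 x 52 face only, a 4 mm high carved motif (border 60 x 46 mm, rosette inside); other face bare. Point: its centre, 18 mm from either face; z points out of the carved face. About 0.12 kg. Stands by itself on its 52 x 32 mm end.
- spare_c (a point): a block of the same make lying on the bench carved face up: 66 (x) x 52 (y) x 36 mm: plain 32 mm body plus, on one 66 x 52 face only, a 4 mm high carved motif (border 60 x 46 mm, rosette inside); other face bare. Point: its centre, 18 mm from either face; z points out of the carved face (up). It is in use and stays where it is.
- pile_top_c (a point): the upper block of the two-high pile, carved face up: 66 (x) x 52 (y) x 36 mm: plain 32 mm body plus, on one 66 x 52 face only, a 4 mm high carved motif (border 60 x 46 mm, rosette inside); other face bare. Point: its centre, 18 mm from either face; z points out of the carved face (up). Loose; the pile stands on a thin board, the top of its carving 84 mm above the bench.
- pile_low_c (a point): the lower block of the pile, carved face up, squarely under the upper one: 66 (x) x 52 (y) x 36 mm: plain 32 mm body plus, on one 66 x 52 face only, a 4 mm high carved motif (border 60 x 46 mm, rosette inside); other face bare. Point: its centre, 18 mm from either face; z points out of the carved face (up). Loose, resting on the board.
- board: fixed plywood board 150 (x) x 130 (y) x 12 mm under the pile; origin at the centre of its underside
- tub: bystander: clear plastic dye bowl, 90 mm wide, 45 mm high; origin under its centre
- bottle: bystander: amber glass bottle with black cap, 54 mm wide, 130 mm high; origin under its centre
- jar: bystander: white jar with a steel lid, 68 mm wide, 85 mm high; origin under its centre
- brush: bystander: paint brush 190 mm long, lying; its x axis runs from handle to bristles
- knife: bystander: palette knife 200 mm long, lying; its x axis runs from handle to blade
- mallet: bystander: hammer, lying; its x axis runs from handle to head
Things that resemble listed ones, but are neither listed nor needed, are in the scene too. Leave any turquoise look-alike of the part that bears block_c alone.

How it is judged:
At the end, for the whole second after the job is handed in: The turned block rests, released and still, carved face up on the pile's upper block, centred within 7 mm, long sides parallel within 0.14 rad; the pile blocks are as square to each other, the lower within 20 mm of its start, the spare block too and face up (angle between each of block_c, pile_low_c, spare_c's own z axis and vertical below 0.1 rad and z of block_c in the frame of pile_top_c between 0.032 and 0.04 m and horizontal distance between block_c and pile_top_c below 0.007 m and angle between the x axis of block_c and the x axis of pile_top_c, either way round below 0.14 rad and horizontal distance between pile_top_c and pile_low_c below 0.007 m and angle between the x axis of pile_top_c and the x axis of pile_low_c, either way round below 0.14 rad and z of pile_top_c in the frame of pile_low_c between 0.032 and 0.04 m and distance of each of pile_low_c, spare_c from where it was at the start of the episode below 0.02 m and linear speed of block below 0.02 m/s and angular speed of block below 0.1 rad/s); the robot touches nothing.
It fails at once if the pile is knocked off its place or loses its upper block (distance of any of pile_low_c, pile_top_c from where it was at the start of the episode above 0.03 m).
It fails at once if the block already lying face up is pushed away or lifted (distance of spare_c from where it was at the start of the episode above 0.03 m).
It fails at once if a bystander is pushed away or tipped (distance of any of tub, bottle, jar, brush, knife, mallet from where it was at the start of the episode above 0.04 m or angle between any of tub, bottle, jar's own z axis and vertical above 0.5 rad).
It fails at once if the block is dropped on to the pile from about 2 cm or more, not set down (linear speed of block above 0.55 m/s and contact force between the fingers and block below 0.2 N and horizontal distance between block_c and pile_top_c below 0.05 m).
It also fails if it takes over 51 s, if anything falls off the work surface, if the arm or the gripper's body presses on something with over 40 N, if the wrist force passes 120 N, or if a joint passes its speed limit or range.

## Working session

There is one attempt and no reset: what is moved stays moved. The work goes in short steps, Python scripts to look and compute and a tool call to move; the robot and the scene stay as the last step left them, time stands still between calls to the robot, and variables do not carry over. Pictures are saved under pics/ and viewed, about 8 in all and at most 12, crops included, and the job is handed in when it is done.

Besides the shell and the picture viewer there is one more tool, called by a JSON object that holds its "api" and its "payload", one argument or row to a line. step_arm: Moves the arm, as the interface text tells. Its arguments: {"type":"object","properties":{"targets":{"type":"array","items":{"type":"number"}}},"required":["targets"]}

```bash
mkdir -p pics; ls
python3 - <<'E'
from bench import manip, vision
import cv2,numpy as np
o=manip.get_obs()
for k,v in o.items(): print(k,np.round(v,4))
for n in("top","side"):
    f=vision.grab_frame(n)
    print(n,f["vertical_fov"],f["cx"],f["cy"],f["position"],f["attitude"])
    cv2.imwrite(f"pics/{n}0.png",cv2.resize(f["pixels"][:,:,::-1],None,fx=1.4286,fy=1.4286,interpolation=cv2.INTER_CUBIC))
    np.save(f"{n}0.npy",f["pixels"])
E
```

```text
pics
t 0.0
q [-1.42    0.3427  1.525  -0.      1.2754 -0.1459]
joint_vel [ 0.0001 -0.0007  0.0021  0.0007  0.0004 -0.0002]
joint_torque [ 4.00000e-04 -4.31247e+01 -2.44223e+01  7.18000e-02  5.59000e-02
 -1.00000e-04]
tcp_pos [ 0.1535 -0.5016  0.226 ]
tcp_rot [-3.1055 -0.4642  0.    ]
force [-0.8582 -0.3503  0.2177]
torque [-0.0008 -0.0159 -0.0486]
gripper_width 0.092
top 57.7806748637691 284.144600438293 205.7207336851709 [ 0.41974517 -0.02416904  1.09072791] [-2.1865594   2.15812044 -0.08148895]
side 44.20531248561312 282.5153542679695 213.21863523892918 [-0.22846026  0.66887669  0.83127682] [-1.04570537  2.30275151 -1.15998747]
```

View pics/top0.png

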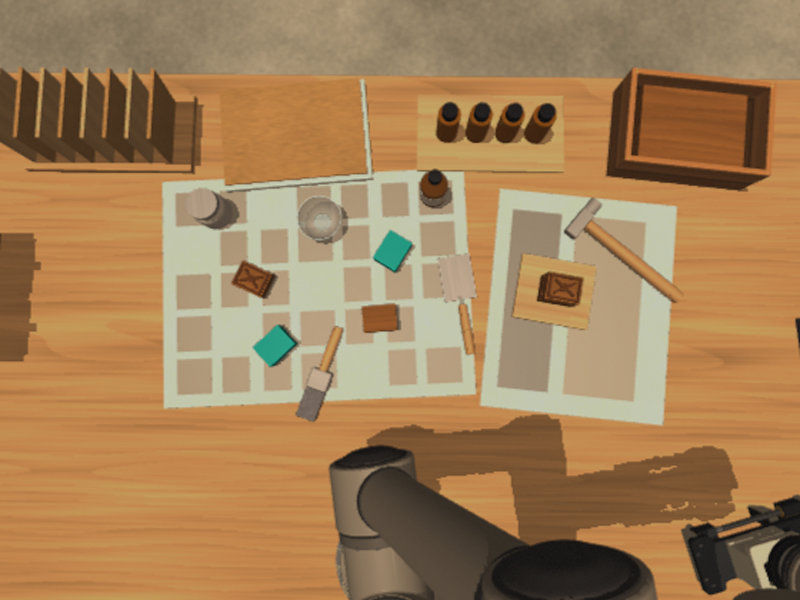

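View pics/side0.png

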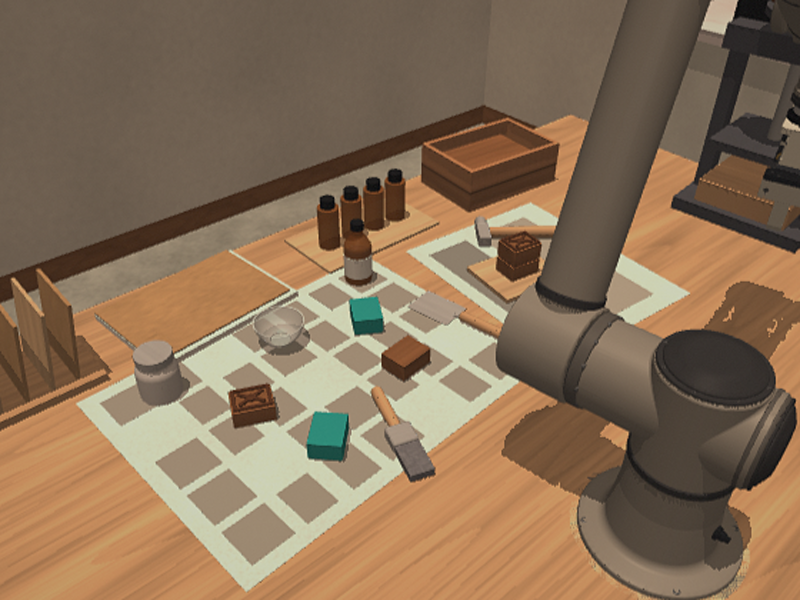

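The bare block is at (380,318) in the enlarged top view. The spare is at (254,279), the pile at (561,289) and the board's left edge runs near x≈517. The tool always points down, so I plan to grip the block's left end and brace its right end against the fixed board's edge. I'll swing it up onto its end, topple it onto its bare face, then place it on the pile. First I need positions.

```bash
cat > h.py <<'E'
import numpy as np,cv2
from scipy.spatial.transform import Rotation as R
from bench import manip,vision
def ray(f,uv,z):
    F=210/np.tan(np.radians(f["vertical_fov"])/2)
    uv=np.atleast_2d(uv).astype(float)
    d=np.c_[(uv[:,0]-f["cx"])/F,(uv[:,1]-f["cy"])/F,np.ones(len(uv))]@R.from_rotvec(f["attitude"]).as_matrix().T
    p=np.array(f["position"]); return p+d*((z-p[2])/d[:,2])[:,None]
def proj(f,P):
    F=210/np.tan(np.radians(f["vertical_fov"])/2)
    c=(np.atleast_2d(P)-f["position"])@R.from_rotvec(f["attitude"]).as_matrix()
    return np.c_[c[:,0]/c[:,2]*F+f["cx"],c[:,1]/c[:,2]*F+f["cy"]]
def save(n,im,box=None,s=1):
    if box: im=im[box[1]:box[3],box[0]:box[2]]
    cv2.imwrite("pics/"+n,cv2.resize(im[:,:,::-1],None,fx=s,fy=s,interpolation=cv2.INTER_CUBIC))
E
python3 - <<'E'
from h import *
f=vision.grab_frame("top"); im=f["pixels"]
hsv=cv2.cvtColor(im,cv2.COLOR_RGB2HSV)
for n,(u,v) in dict(blk=(266,222),spare=(178,195),pile=(393,202),board=(370,190),paper=(300,205),wood=(330,370),pile2=(385,193)).items(): print(n,im[v,u],hsv[v,u])
save("crop1.png",im,(235,165,430,245),4)
E
```

```text
blk [142  84  39] [ 13 185 142]
spare [91 53 27] [ 12 179  91]
pile [104  58  31] [ 11 179 104]
board [196 162  98] [ 20 128 196]
paper [180 157 125] [ 17  78 180]
wood [59 50 41] [15 78 59]
pile2 [84 48 27] [ 11 173  84]
```

View pics/crop1.png

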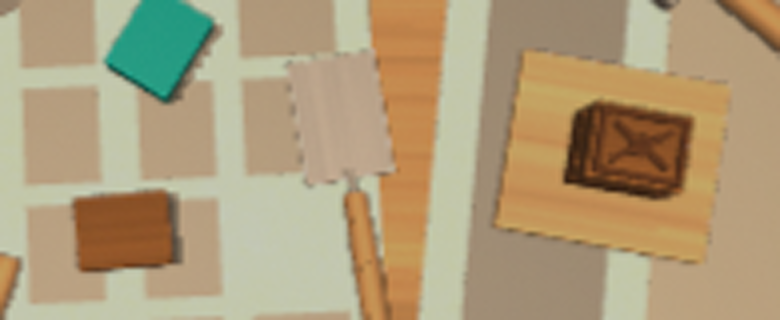

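Crop 1: block_c's top spans about (75,190)–(177,271), with its long side nearly parallel to image x. The pile's top border runs roughly (597,102), (693,117), (682,195), (586,183), and the board corners are (525,50), (729,85), (705,263), (495,227).

Run:
```python
from h import *
f=vision.grab_frame("top"); im=f["pixels"]
hsv=cv2.cvtColor(im,cv2.COLOR_RGB2HSV); 
def comp(m,u,v):
    n,l=cv2.connectedComponents(m.astype(np.uint8)); return l==l[v,u]
def rect(n,m,z):
    P=ray(f,np.argwhere(m)[:,::-1],z)[:,:2]
    (c,s,a)=cv2.minAreaRect((P*1000).astype(np.float32)); print(n,np.round(c,1),np.round(s,1),round(a,1))
    print(np.round(cv2.boxPoints((c,s,a)),0).tolist())
H,S,V=[hsv[...,i].astype(int) for i in range(3)]
m=comp((S>150)&(V<190)&(V>110),266,222); rect("block",m,.036)
m=comp((S>140)&(V<150)&(H<16),393,202); rect("pile sil",m,.08)
print("board from crop",np.round(ray(f,np.array([(525,50),(729,85),(705,263),(495,227)])/4+[235,165],.012)*1000)[:,:2].tolist())
print("pile border",np.round(ray(f,np.array([(597,102),(693,117),(682,195),(586,183)])/4+[235,165],.08)*1000)[:,:2].tolist())
m=comp((S>130)&(V<150)&(H<16),178,195); rect("spare",m,.03)
save("pile.png",im,(372,183,415,220),16)
```

```text
block [463.3  39.1] [48.2 64. ] 5.9
[[436.0, 68.0], [443.0, 5.0], [491.0, 10.0], [484.0, 73.0]]
pile sil [ 519.9 -298.6] [78.5 57.3] 81.2
[[486.0, -333.0], [542.0, -342.0], [554.0, -264.0], [498.0, -255.0]]
board from crop [[596.0, -245.0], [573.0, -390.0], [446.0, -371.0], [470.0, -224.0]]
pile border [[551.0, -279.0], [541.0, -343.0], [489.0, -335.0], [496.0, -271.0]]
spare [536.9 290.6] [70.2 50.9] 65.5
[[499.0, 269.0], [546.0, 248.0], [575.0, 312.0], [528.0, 333.0]]
```

View pics/pile.png

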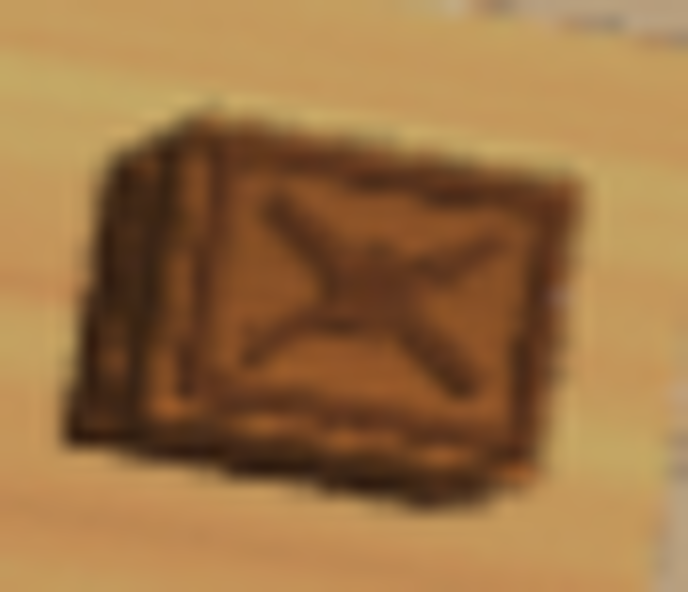

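```bash
cat >> h.py <<'E'
def yaw_of(o):  # angle of jaw axis (tool y) in world, deg
    y=R.from_rotvec(o["tcp_rot"]).as_matrix()[:,1]; return np.degrees(np.arctan2(y[1],y[0]))
def plan(tgt,jaw=None,start=None,yaw0=None):
    """spin first (tool z is down, so +spin = -yaw), then shift, in tool units"""
    o=manip.get_obs(); p=np.array(o["tcp_pos"] if start is None else start)
    y0=yaw_of(o) if yaw0 is None else yaw0
    s=0 if jaw is None else -(((jaw-y0)+90)%180-90)
    y=np.radians(y0-s); M=np.c_[[np.sin(y)*-1*-1,-np.cos(y),0],[np.cos(y),np.sin(y),0],[0,0,-1]]
    print("spin",round(s,1),"shift",np.round(M.T@(np.array(tgt)-p)/.06,2),"jaw now",round(y0,1))
E
python3 - <<'E'
from h import *
f=vision.grab_frame("top")
c=np.array([(195,118),(578,182),(535,478),(155,412)]); P=ray(f,372*np.array([1,0])+[0,183]+(c+.5)/16-.5,.08)*1000
print(P[:,:2].round(1).tolist(),P.mean(0).round(1), np.linalg.norm(P-np.roll(P,1,0),axis=1).round(1))
print(R.from_rotvec(manip.get_obs()["tcp_rot"]).as_matrix().round(3))
plan([.4605,.066,.10],5.9)
g=vision.grab_frame("side"); print(proj(g,[[.463,.039,.036],P.mean(0)/1000,[.470,-.224,.012],[.596,-.245,.012]])*1.4286)
E
```

```text
[[552.3, -277.8], [542.3, -341.3], [492.8, -333.4], [503.0, -270.7]] [ 522.6 -305.8   80. ] [49.8 64.3 50.1 63.6]
[[ 0.956  0.292 -0.   ]
 [ 0.292 -0.956  0.001]
 [ 0.    -0.001 -1.   ]]
spin -78.9 shift [-8.89  6.06  2.11] jaw now -73.0
[[405.71921827 350.18687913]
 [519.52576854 241.50143508]
 [507.88689146 298.76706878]
 [467.74477777 266.16276039]]
```

```bash
sed -i 's/\[np.sin(y)\*-1\*-1,-np.cos(y),0\]/[-np.sin(y),np.cos(y),0]/' h.py; grep -n "M=np" h.py
```

```text
23:    y=np.radians(y0-s); M=np.c_[[-np.sin(y),np.cos(y),0],[np.cos(y),np.sin(y),0],[0,0,-1]]
```

{"api": "step_arm", "payload": {
  "targets": [0,0,0,-10,1,0,0,0,-10,1,0,0,0,-10,1,0,0,0,-10,1,0,0,0,-10,1]
}}

```text
t: 0.92
tcp_pos: [0.1536, -0.502, 0.2266]
tcp_rot: [-2.615, -1.742, -0.0]
force: [0.1, -0.2, 0.2]
gripper_width: 0.0917
```

{"api": "step_arm", "payload": {
  "targets": [0,0,0,-10,1,0,0,0,-10,1,0,0,0,-9,1,0.9,0.6,0,0,1,0.9,0.6,0,0,1]
}}

```text
t: 1.55
tcp_pos: [0.2119, -0.3902, 0.2263]
tcp_rot: [-2.104, -2.333, -0.001]
force: [0.9, -0.9, 0.5]
gripper_width: 0.0919
```

{"api": "step_arm", "payload": {
  "targets": [0.8,0.6,0,0,1,0.8,0.6,0,0,1,0.8,0.6,0,0,1,0.8,0.6,0,0,1,0.8,0.6,0,0,1]
}}

```text
t: 2.17
tcp_pos: [0.3663, -0.1322, 0.227]
tcp_rot: [2.102, 2.333, 0.0]
force: [0.8, -0.2, -0.7]
gripper_width: 0.0916
```

{"api": "step_arm", "payload": {
  "targets": [0.8,0.6,0,0,1,0.8,0.6,0,0,1,0.8,0.6,0.5,0,1,0.6,0.06,0.8,0,1,0.2,0,0.8,0,1]
}}

```text
t: 2.8
tcp_pos: [0.4545, 0.0673, 0.1016]
tcp_rot: [2.098, 2.337, 0.001]
force: [1.1, -0.2, -0.1]
gripper_width: 0.092
```

Run:
```python
from h import *
plan([.4605,.066,.011],5.9); print(manip.get_obs()["tcp_pos"])
```

```text
spin 0.3 shift [-0.03  0.1   1.51] jaw now 6.2
[0.45448288 0.06731771 0.10155894]
```

{"api": "step_arm", "payload": {
  "targets": [0,0.1,0.7,0,1,0,0,0.6,0,1,0,0,0.2,0,1,0,0,0,0,-1,0,0,0,0,-1]
}}

```text
t: 3.42
tcp_pos: [0.4613, 0.0658, 0.014]
tcp_rot: [2.101, 2.333, 0.002]
force: [-0.5, 0.5, -0.6]
gripper_width: 0.0762
```

{"api": "step_arm", "payload": {
  "targets": [0,0,0,0,-1,0,0,0,0,-1,0,0,0,0,-1,0,0,0,0,-1]
}}

```text
t: 3.92
tcp_pos: [0.4609, 0.0659, 0.0134]
tcp_rot: [2.101, 2.334, 0.002]
force: [0.0, -0.2, 5.8]
gripper_width: 0.052
```

{"api": "step_arm", "payload": {
  "targets": [0,0,-0.5,0,-1,0,0,-1,0,-1,0,0,0,0,-1]
}}

```text
t: 4.3
tcp_pos: [0.4628, 0.0659, 0.1062]
tcp_rot: [2.098, 2.33, 0.008]
force: [0.7, 0.3, -2.0]
gripper_width: 0.0517
```

Run:
```python
from h import *
f=vision.grab_frame("side"); g=vision.grab_frame("top")
save("s1.png",np.hstack([f["pixels"][150:360,100:400],g["pixels"][130:340,150:450]]),None,1.3)
o=manip.get_obs();print(o["t"],o["tcp_pos"],yaw_of(o),o["gripper_width"])
```

```text
4.4 [0.45996828 0.06588297 0.10263465] 6.007537671853515 0.05163638212843207
```

View pics/s1.png

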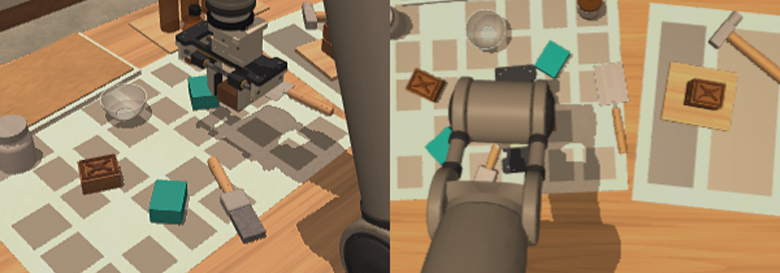

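The block is gripped and lifted. It looks as though it may already have drooped at the far end, so I'll zoom in.

Run:
```python
from h import *
f=vision.grab_frame("side"); save("s2.png",f["pixels"],(220,150,350,250),6)
t=np.array([.460,.066])
a=np.array([-.103,.995])
P=[[.460,.066,.1216],[.460,.066,.0636],[.466,.010,.1216],[.466,.010,.09]]
print((proj(f,P)-[220,150])*6)
```

```text
[[338.51206181 430.26812222]
 [337.7011186  549.51820432]
 [438.38608292 364.83709492]
 [436.3871021  429.87955583]]
```

View pics/s2.png

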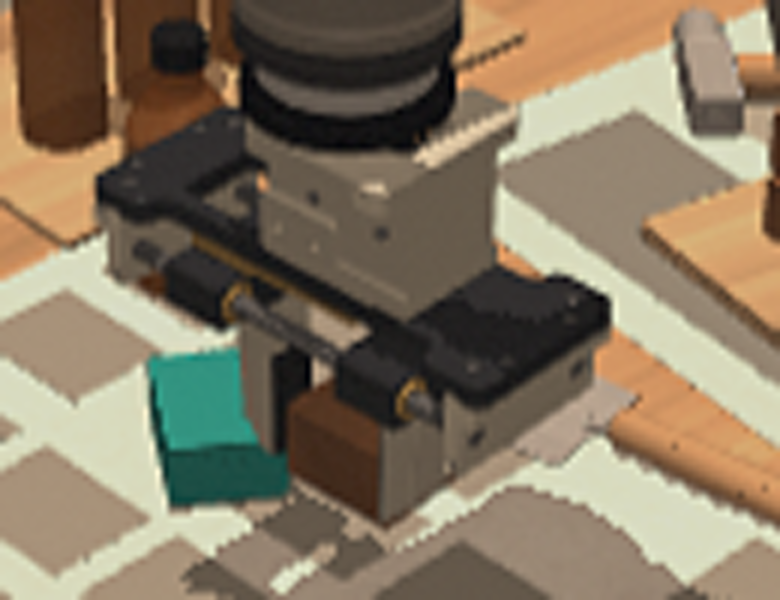

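Run:
```python
from h import *
f=vision.grab_frame("top")
for n,c in dict(blade=[(290,60),(372,50),(393,172),(308,185)],handle=[(345,190),(368,190),(385,320)]).items():
    print(n,(ray(f,np.array(c)/4+[235,165],.005)*1000).round()[:,:2].tolist())
e=np.array([.470,-.224]); d=np.array([.126,-.021])/np.hypot(.126,.021); n=np.array([d[1]*-1,d[0]]); print(d,n)
for x in(.52,.53,.54):
    w=e+d*((x-.470)/d[0]); print("wall",w,"tool at contact",w+n*.060)  # A end to pad centre 62mm nominal
```

```text
blade [[588.0, -78.0], [596.0, -137.0], [508.0, -152.0], [498.0, -92.0]]
handle [[495.0, -118.0], [495.0, -134.0], [403.0, -147.0]]
[ 0.98639392 -0.16439899] [0.16439899 0.98639392]
wall [ 0.52       -0.23233333] tool at contact [ 0.52986394 -0.1731497 ]
wall [ 0.53  -0.234] tool at contact [ 0.53986394 -0.17481636]
wall [ 0.54       -0.23566667] tool at contact [ 0.54986394 -0.17648303]
```

{"api": "step_arm", "payload": {
  "targets": [0,0,0,7.6,-1,0,0,0,7.6,-1]
}}

```text
t: 4.75
tcp_pos: [0.4592, 0.0659, 0.101]
tcp_rot: [-2.395, -2.029, 0.004]
force: [0.7, -0.1, -0.7]
gripper_width: 0.0519
```

Run:
```python
from h import *
plan([.536,-.167,.06],-9.2)
```

```text
spin -0.2 shift [-3.63  1.88  0.68] jaw now -9.4
```

{"api": "step_arm", "payload": {
  "targets": [-0.7,0.4,0,0,-1,-0.8,0.4,0,0,-1,-0.8,0.4,0,0,-1,-0.8,0.4,0,0,-1,-0.53,0.28,0.3,0,-1]
}}

```text
t: 5.38
tcp_pos: [0.5373, -0.1697, 0.0837]
tcp_rot: [2.394, 2.034, -0.0]
force: [0.0, -0.5, -1.7]
gripper_width: 0.0518
```

{"api": "step_arm", "payload": {
  "targets": [0,0,0.4,0,-1,0,0,0,0,-1]
}}

```text
t: 5.62
tcp_pos: [0.5344, -0.1665, 0.0573]
tcp_rot: [-2.388, -2.031, 0.005]
force: [-0.2, 0.4, -0.9]
gripper_width: 0.0519
```

Run:
```python
from h import *
plan([.536,-.167,.016],-9.2)
f=vision.grab_frame("side"); save("s3.png",f["pixels"],(270,140,400,240),6)
```

```text
spin -0.0 shift [-0.    0.03  0.69] jaw now -9.2
```

View pics/s3.png

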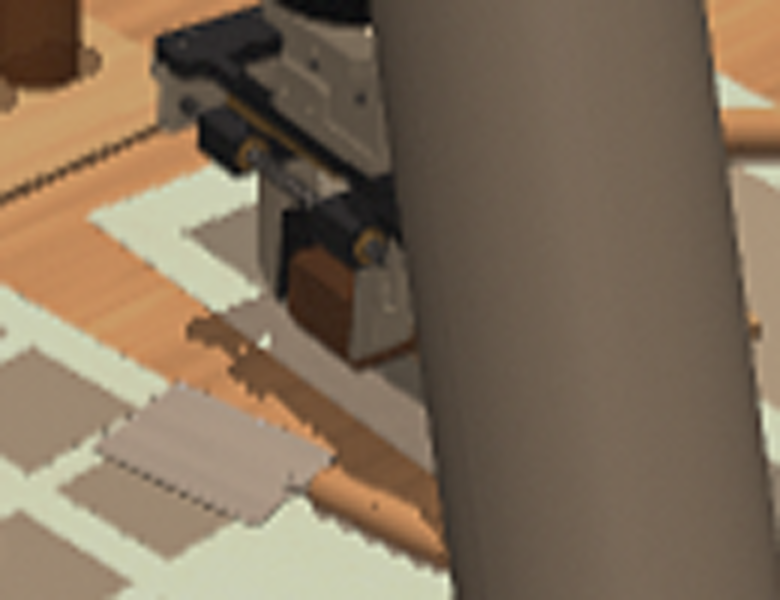

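The forearm hides the board from the side camera, so I'll feel for contact by force. Descending next.

{"api": "step_arm", "payload": {
  "targets": [0,0,0.4,0,-1,0,0,0.28,0,-1,0,0,0.03,0,-1,0,0,0,0,-1]
}}

```text
t: 6.18
tcp_pos: [0.5372, -0.1671, 0.0186]
tcp_rot: [2.392, 2.036, 0.0]
force: [-0.1, -0.0, -1.9]
gripper_width: 0.0513
```

{"api": "step_arm", "payload": {
  "targets": [-0.04,0,0,0,-1,0,0,0,0,-1]
}}

```text
t: 6.42
tcp_pos: [0.5368, -0.1699, 0.0188]
tcp_rot: [2.392, 2.035, 0.001]
force: [-0.0, 0.6, -2.0]
gripper_width: 0.0517
```

{"api": "step_arm", "payload": {
  "targets": [-0.04,0,0,0,-1,0,0,0,0,-1]
}}

```text
t: 6.68
tcp_pos: [0.5365, -0.1711, 0.0186]
tcp_rot: [-2.393, -2.035, -0.002]
force: [1.9, 4.3, 0.9]
gripper_width: 0.0519
```

{"api": "step_arm", "payload": {
  "targets": [-0.03,0,0,0,-1,0,0,0,0,-1]
}}

```text
t: 6.92
tcp_pos: [0.5365, -0.1714, 0.0187]
tcp_rot: [-2.392, -2.034, -0.005]
force: [4.6, 11.4, 2.9]
gripper_width: 0.0517
```

Contact with the board edge shows 11 N horizontally. I'll lower slightly, then swing the gripped end in an arc around the edge.

{"api": "step_arm", "payload": {
  "targets": [0,0,0.03,0,-1,-0.04,0,-0.08,0,-1,-0.04,0,-0.08,0,-1,0,0,0,0,-1]
}}

```text
t: 7.42
tcp_pos: [0.536, -0.177, 0.0265]
tcp_rot: [-2.393, -2.036, -0.004]
force: [2.3, 8.2, 0.1]
gripper_width: 0.0518
```

{"api": "step_arm", "payload": {
  "targets": [-0.05,0,-0.07,0,-1,-0.05,0,-0.07,0,-1,0,0,0,0,-1]
}}

```text
t: 7.8
tcp_pos: [0.5346, -0.183, 0.0348]
tcp_rot: [-2.392, -2.035, -0.003]
force: [2.5, 6.4, 1.6]
gripper_width: 0.0518
```

Run:
```python
from h import *
f=vision.grab_frame("side"); g=vision.grab_frame("top")
a=cv2.resize(f["pixels"][140:240,290:390],None,fx=4,fy=4); b=cv2.resize(g["pixels"][150:250,300:400],None,fx=4,fy=4)
save("s4.png",np.hstack([a,b])); o=manip.get_obs(); print(o["force"],o["torque"],o["tcp_pos"])
```

```text
[ 2.74229521  7.08366401 -0.09270213] [ 1.31152663 -0.58669988 -0.03181024] [ 0.53464576 -0.18300964  0.03476961]
```

View pics/s4.png

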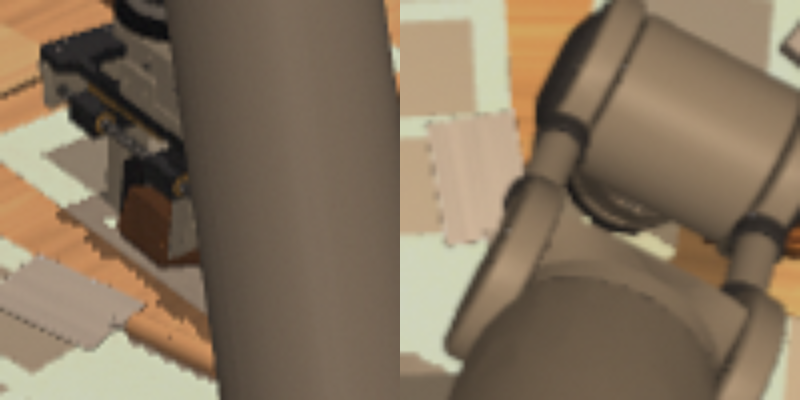

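The block is tilting about the jaw: its end face leans, and the wall force stays a steady ~7 N. Continuing the arc.

{"api": "step_arm", "payload": {
  "targets": [-0.065,0,-0.06,0,-1,-0.065,0,-0.06,0,-1,0,0,0,0,-1]
}}

```text
t: 8.28
tcp_pos: [0.5334, -0.1908, 0.0421]
tcp_rot: [-2.392, -2.035, -0.004]
force: [2.8, 6.3, 1.2]
gripper_width: 0.0517
```

{"api": "step_arm", "payload": {
  "targets": [-0.075,0,-0.045,0,-1,-0.075,0,-0.045,0,-1,0,0,0,0,-1]
}}

```text
t: 8.65
tcp_pos: [0.5321, -0.1995, 0.0478]
tcp_rot: [-2.392, -2.035, -0.004]
force: [2.2, 7.9, 3.6]
gripper_width: 0.0513
```

{"api": "step_arm", "payload": {
  "targets": [-0.085,0,-0.03,0,-1,-0.085,0,-0.03,0,-1,0,0,0,0,-1]
}}

```text
t: 9.02
tcp_pos: [0.5305, -0.2096, 0.0518]
tcp_rot: [-2.393, -2.035, -0.004]
force: [0.2, 7.8, 7.3]
gripper_width: 0.0518
```

Run:
```python
from h import *
f=vision.grab_frame("side"); g=vision.grab_frame("top")
a=cv2.resize(f["pixels"][140:240,290:390],None,fx=4,fy=4); b=cv2.resize(g["pixels"][150:250,340:440],None,fx=4,fy=4)
save("s5.png",np.hstack([a,b])); o=manip.get_obs(); print(o["force"],o["torque"],o["tcp_pos"])
```

```text
[0.76521964 7.6274933  7.12284369] [ 1.53695869 -0.26350599  0.00270387] [ 0.53049056 -0.20958569  0.05179176]
```

View pics/s5.png

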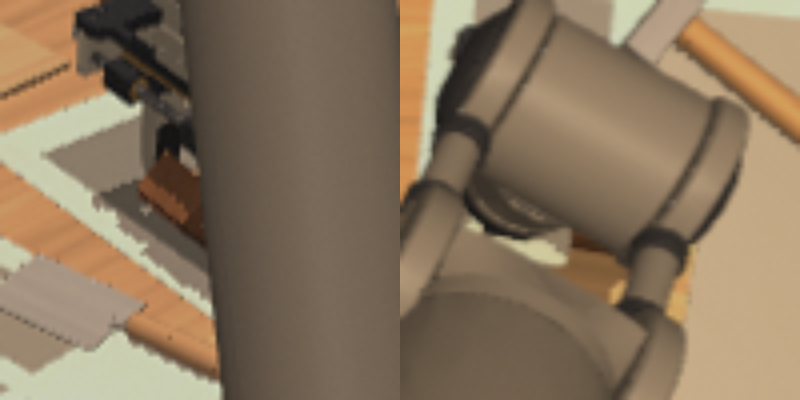

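The block is tilted by roughly 45°, which the force direction confirms. Continuing (9 of 12 pictures used).

{"api": "step_arm", "payload": {
  "targets": [-0.09,0,-0.015,0,-1,-0.09,0,-0.015,0,-1,0,0,0,0,-1]
}}

```text
t: 9.5
tcp_pos: [0.5288, -0.2206, 0.054]
tcp_rot: [2.393, 2.035, 0.004]
force: [0.1, 6.2, 10.1]
gripper_width: 0.0519
```

{"api": "step_arm", "payload": {
  "targets": [-0.09,0,0,0,-1,-0.09,0,0,0,-1,0,0,0,0,-1]
}}

```text
t: 9.88
tcp_pos: [0.5269, -0.2318, 0.0541]
tcp_rot: [2.392, 2.035, 0.003]
force: [-1.4, 4.2, 10.9]
gripper_width: 0.0518
```

{"api": "step_arm", "payload": {
  "targets": [-0.09,0,0.02,0,-1,-0.09,0,0.02,0,-1,0,0,0,0,-1]
}}

```text
t: 10.25
tcp_pos: [0.5251, -0.2432, 0.052]
tcp_rot: [2.391, 2.035, 0.002]
force: [-3.1, 2.7, 11.8]
gripper_width: 0.0519
```

{"api": "step_arm", "payload": {
  "targets": [0,0,-0.6,0,-1,0.6,0,-0.4,0,-1,0.8,0,0,0,-1,0.8,0,0,0,-1,0.6,0,0,0,-1]
}}

```text
t: 10.88
tcp_pos: [0.5515, -0.0755, 0.1103]
tcp_rot: [2.391, 2.037, 0.0]
force: [-0.1, -0.7, -1.9]
gripper_width: 0.0514
```

Run:
```python
from h import *
plan([.46,.02,.1],0)
f=vision.grab_frame("side")
a=f["pixels"][130:250,230:400]; save("s6.png",a,None,4); o=manip.get_obs(); print(o["t"],o["force"],o["tcp_pos"])
```

```text
spin -9.2 shift [ 1.59 -1.52  0.17] jaw now -9.2
10.925 [-0.14644446  4.1598122  -1.53756861] [ 0.55172611 -0.07162359  0.11018348]
```

View pics/s6.png

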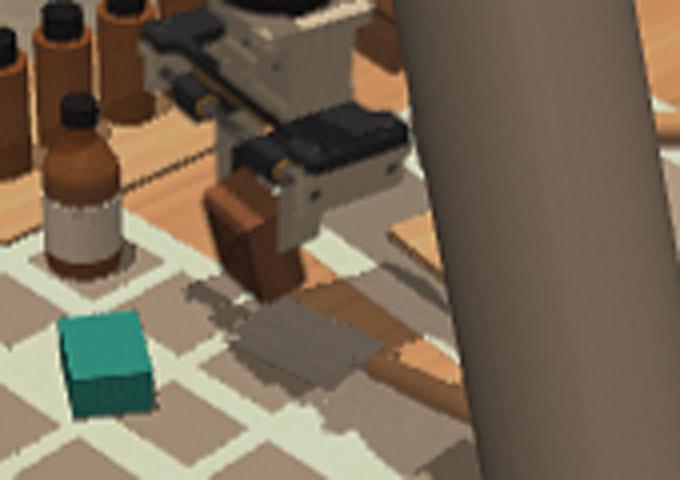

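The block now hangs near-upright (~75°) with its carved face toward the side camera. I'll carry it to the free spot and press it down flat on its end.

Run:
```python
from h import *
plan([.47,.03,.06],-9.2)
```

```text
spin 0.1 shift [ 1.45 -1.62  0.84] jaw now -9.1
```

{"api": "step_arm", "payload": {
  "targets": [0.7,-0.8,0,0,-1,0.75,-0.82,0,0,-1,0,0,0.5,0,-1,0,0,0.34,0,-1,0,0,0,0,-1]
}}

```text
t: 11.55
tcp_pos: [0.4718, 0.02, 0.0587]
tcp_rot: [-2.391, -2.035, 0.003]
force: [-0.3, 0.7, -1.5]
gripper_width: 0.0516
```

{"api": "step_arm", "payload": {
  "targets": [0,0,0.15,0,-1,0,0,0.1,0,-1,0,0,0,0,-1]
}}

```text
t: 11.92
tcp_pos: [0.4727, 0.0199, 0.0443]
tcp_rot: [-2.392, -2.036, 0.001]
force: [-0.4, -0.0, -1.3]
gripper_width: 0.0519
```

{"api": "step_arm", "payload": {
  "targets": [0,0,0.05,0,-1,0,0,0,0,-1]
}}

```text
t: 12.18
tcp_pos: [0.4728, 0.02, 0.0415]
tcp_rot: [2.392, 2.036, -0.0]
force: [0.7, -0.2, -1.5]
gripper_width: 0.0515
```

{"api": "step_arm", "payload": {
  "targets": [0,0,0.05,0,-1,0,0,0,0,-1]
}}

```text
t: 12.42
tcp_pos: [0.473, 0.0197, 0.0405]
tcp_rot: [2.391, 2.036, 0.001]
force: [-6.2, -2.4, 20.4]
gripper_width: 0.0521
```

{"api": "step_arm", "payload": {
  "targets": [0,0,0.04,0,-1,0,0,0,0,-1]
}}

```text
t: 12.68
tcp_pos: [0.473, 0.0193, 0.0391]
tcp_rot: [2.39, 2.036, 0.0]
force: [-10.3, -4.1, 32.0]
gripper_width: 0.0513
```

Run:
```python
from h import *
f=vision.grab_frame("side"); o=manip.get_obs(); print(o["t"],o["force"],o["tcp_pos"])
x,y=proj(f,[[.473,.03,.03]])[0].astype(int); print(x,y)
save("s7.png",f["pixels"],(x-50,y-60,x+50,y+40),6)
```

```text
12.725 [-10.0637151   -4.46165004  31.80176405] [0.47298565 0.01921958 0.03907671]
283 243
```

View pics/s7.png

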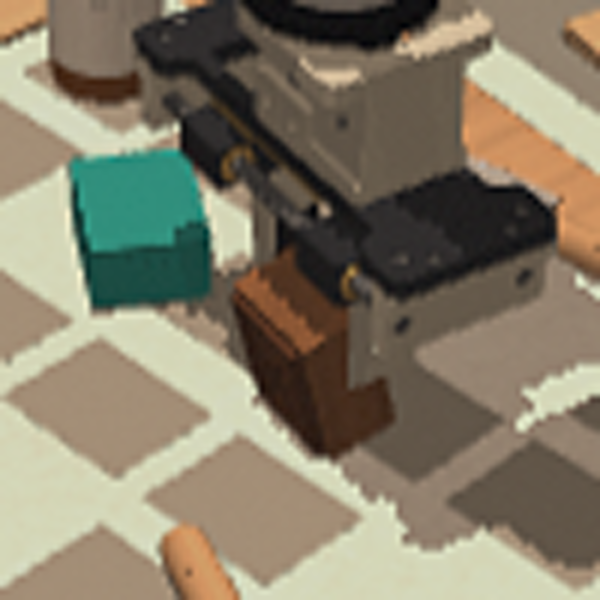

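It is still leaning ~20–25°, top toward +y, resting on its carved-side bottom edge. I'll swing the top over toward −y with friction holding that edge.

{"api": "step_arm", "payload": {
  "targets": [-0.08,0,-0.02,0,-1,-0.08,0,0.01,0,-1,0,0,0,0,-1]
}}

```text
t: 13.1
tcp_pos: [0.4722, 0.0107, 0.0379]
tcp_rot: [2.392, 2.034, 0.004]
force: [-0.9, 2.2, 8.9]
gripper_width: 0.0519
```

{"api": "step_arm", "payload": {
  "targets": [-0.08,0,0.02,0,-1,-0.08,0,0.02,0,-1,0,0,0,0,-1]
}}

```text
t: 13.48
tcp_pos: [0.4708, 0.0012, 0.0353]
tcp_rot: [2.392, 2.034, 0.004]
force: [0.4, 1.6, 4.9]
gripper_width: 0.0517
```

{"api": "step_arm", "payload": {
  "targets": [-0.08,0,0.03,0,-1,0,0,0.03,0,-1,0,0,0,0,-1]
}}

```text
t: 13.85
tcp_pos: [0.4702, -0.0032, 0.0337]
tcp_rot: [2.391, 2.034, 0.005]
force: [-5.8, 4.0, 29.8]
gripper_width: 0.0521
```

```bash
cat > sil.py <<'E'
from h import *
f=vision.grab_frame("side"); o=manip.get_obs(); print(o["t"],np.round(o["force"],1),np.round(o["tcp_pos"],4))
p=np.array(o["tcp_pos"]); x,y=proj(f,[p])[0].astype(int)
hsv=cv2.cvtColor(f["pixels"],cv2.COLOR_RGB2HSV).astype(int)
m=((hsv[...,1]>150)&(hsv[...,2]<160)&(hsv[...,0]<18)).astype(np.uint8)
w=np.zeros_like(m); w[y-45:y+45,x-45:x+45]=1; m*=w
n,l,s,c=cv2.connectedComponentsWithStats(m); k=1+np.argmax(s[1:,4]); m=l==k
cnt=cv2.findContours(m.astype(np.uint8),cv2.RETR_EXTERNAL,cv2.CHAIN_APPROX_NONE)[0][0]
h=cv2.approxPolyDP(cv2.convexHull(cnt),2,True)[:,0]; print("bbox",s[k],"hull",h.tolist())
print("vertical dir at block:",(proj(f,[[p[0],p[1],.07],[p[0],p[1],0]])).round(1).tolist())
E
python3 sil.py
```

```text
13.9 [-6.1  4.3 29.3] [ 0.4702 -0.0032  0.0337]
bbox [280 223  19  27 153] hull [[281, 226], [289, 223], [298, 233], [296, 249], [291, 247], [282, 233]]
vertical dir at block: [[295.4, 225.2], [294.7, 247.6]]
```

Run:
```python
from h import *
f=vision.grab_frame("side"); o=manip.get_obs(); p=np.array(o["tcp_pos"])
hsv=cv2.cvtColor(f["pixels"],cv2.COLOR_RGB2HSV).astype(int)
for y in range(216,258,1): print(y,' '.join('%3d'%hsv[y,x,2] if hsv[y,x,1]>115 else ' . ' for x in range(272,308)))
d=np.array([.164,.986])
a=np.array([.470,.0]); j=np.array([.986,-.164])
for t,b in((90,0),):
  for e in(-26,26):
    for u,v in((0,0),(66,0),(66,32)): # corner rel wall-edge: bare face at tool -4
        q=a+ d*(.028-v/1000)+j*e/1000; print(e,u,v,proj(f,[[q[0],q[1],u/1000]])[0].round(0))
```

```text
216  .   .   .   .   .   .   .   .   .   .   .   .   .   .   .   .   .   .   .   .   .   .   .   .   .   .   .   .   .   .   .   .   .   .   .   . 
217  .   .   .   .   .   .   .   .   .   .   .   .   .   .   .   .   .   .   .   .   .   .   .   .   .   .   .   .   .   .   .   .   .   .   .   . 
218  .   .   .   .   .   .   .   .   .   .   .   .   .   .   .   .   .   .   .   .   .   .   .   .   .   .   .   .   .   .   .   .   .   .   .   . 
219  .   .   .   .   .   .   .   .   .   .   .   .   .   .   .   .   .   .   .   .   .   .   .   .   .   .   .   .   .   .   .   .   .   .   .   . 
220  .   .   .   .   .   .   .   .   .   .   .   .   .   .   .   .   .   .   .   .   .   .   .   .   .   .   .   .   .   .   .   .   .   .   .   . 
221  .   .   .   .   .   .   .   .   .   .   .   .   .   .   .   .   .   .   .   .   .   .   .   .   .   .   .   .   .   .   .   .   .   .   .   . 
222  .   .   .   .   .   .   .   .   .   .   .   .   .   .   .   .   51  62  58  .   .   .   .   .   .   .   .   .   .   .   .   .   .   .   .   . 
223  .   .   .   .   .   .   .   .   .   .   .   .   .   .   .  
[... 4538 characters left out ...]
   .   .   .   .   .   .   .   .   .   .   .   .   67  47  43  67  67  68  67  72  69  69  68  70  .   .   .   .   .   .   .   .   . 
255  .   .   .   .   .   .   .   .   .   .   .   .   .   .   .   .   43  40  71  65  64  65  67  72  69  .   .   .   .   .   .   .   .   .   .   . 
256  .   .   .   .   .   .   .   .   .   .   .   .   .   .   .   .   .   48  72  62  59  82  .   .   .   .   .   .   .   .   .   .   .   .   .   . 
257  .   .   .   .   .   .   .   .   .   .   .   .   .   .   .   .   .   .   .   .   .   .   .   .   .   .   .   .   .   .   .   .   .   .   .   . 
-26 0 0 [290. 258.]
-26 66 0 [290. 237.]
-26 66 32 [302. 232.]
26 0 0 [279. 246.]
26 66 0 [279. 225.]
26 66 32 [290. 221.]
```

The upright check matches: the vertical edges are at columns 279 and 290, as predicted for a block standing square. I'll release it, move to the carved side, close the fingers and push the top over.

{"api": "step_arm", "payload": {
  "targets": [0,0,-0.04,0,-1,0,0,0,0,0,0,0,0,0,1,0,0,0,0,1,0,0,0,0,1]
}}

```text
t: 14.58
tcp_pos: [0.4688, -0.0037, 0.0329]
tcp_rot: [-2.392, -2.036, 0.001]
force: [-0.3, 0.1, 0.2]
gripper_width: 0.0773
```

{"api": "step_arm", "payload": {
  "targets": [0,0,0,0,1,0,0,-0.8,0,1,0,0,-0.6,0,-1,0.5,0,0,0,-1,0.6,0,0,0,-1]
}}

```text
t: 15.2
tcp_pos: [0.4799, 0.0618, 0.1178]
tcp_rot: [2.393, 2.034, 0.001]
force: [0.1, 0.9, 0.3]
gripper_width: 0.0662
```

{"api": "step_arm", "payload": {
  "targets": [0,0,0,0,-1,0,0,0.5,0,-1,0,0,0.5,0,-1,0,0,0,0,-1]
}}

```text
t: 15.7
tcp_pos: [0.4778, 0.0609, 0.0555]
tcp_rot: [-2.39, -2.034, 0.006]
force: [0.0, -0.5, 0.2]
gripper_width: 0.0263
```

```bash
python3 sil.py; python3 -c "
from bench import manip; print(manip.get_obs()['gripper_width'])"
```

```text
15.75 [ 1.  -0.8  1.3] [0.4789 0.0609 0.0568]
bbox [290 237  12  10  40] hull [[301, 237], [301, 246], [291, 246], [292, 240]]
vertical dir at block: [[272.6, 234.6], [272.6, 257.1]]
0.022420389954688695
```

{"api": "step_arm", "payload": {
  "targets": [-0.3,0,0,0,-1,-0.1,0,0,0,-1,-0.1,0,0,0,-1,-0.08,0,0,0,-1,-0.08,0,0,0,-1]
}}

```text
t: 16.38
tcp_pos: [0.4732, 0.0222, 0.0573]
tcp_rot: [2.392, 2.036, 0.0]
force: [0.1, 0.2, -0.1]
gripper_width: 0.0006
```

{"api": "step_arm", "payload": {
  "targets": [-0.08,0,0,0,-1,-0.08,0,0,0,-1,-0.06,0,0,0,-1,-0.06,0,0,0,-1,-0.06,0,0,0,-1]
}}

```text
t: 17.0
tcp_pos: [0.4699, 0.002, 0.0571]
tcp_rot: [2.392, 2.036, -0.0]
force: [0.4, -0.1, 0.1]
gripper_width: 0.0004
```

{"api": "step_arm", "payload": {
  "targets": [0.8,0,-0.6,0,1,0.8,0,-0.6,0,1,0.8,0,0,0,1,0.8,0,0,0,1,0.8,0,0,0,1]
}}

```text
t: 17.62
tcp_pos: [0.5084, 0.2407, 0.1293]
tcp_rot: [2.392, 2.036, 0.0]
force: [0.7, 0.7, 0.3]
gripper_width: 0.0459
```

Run:
```python
from h import *
f=vision.grab_frame("top"); g=vision.grab_frame("side"); np.save("t8.npy",f["pixels"])
a=cv2.resize(g["pixels"][160:280,220:340],None,fx=3.3,fy=3.3); b=cv2.resize(f["pixels"][160:280,220:340],None,fx=3.3,fy=3.3)
save("s8.png",np.hstack([a,b])); o=manip.get_obs(); print(o["t"],o["tcp_pos"])
```

```text
17.725 [0.50844257 0.24306536 0.12900079]
```

View pics/s8.png

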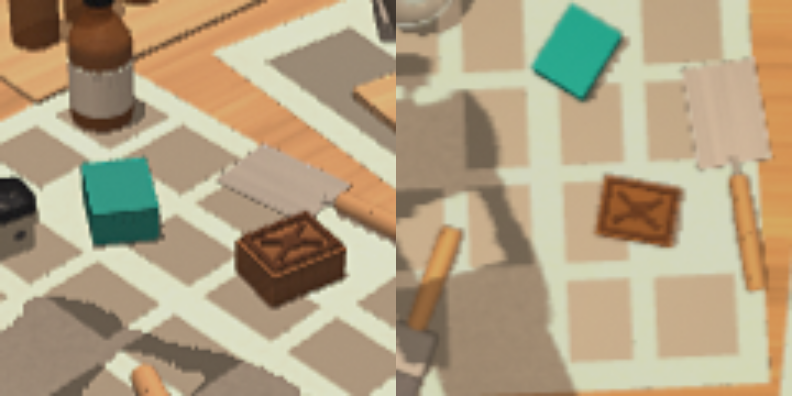

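The block now lies carved face up, at about (639,211) in the right half of the picture. Measuring it and rechecking the pile.

```bash
cat > loc.py <<'E'
from h import *
f=vision.grab_frame("top"); im=f["pixels"]
hsv=cv2.cvtColor(im,cv2.COLOR_RGB2HSV).astype(int)
def rect(u,v,z,name):
    m=((hsv[...,1]>125)&(hsv[...,2]<165)&(hsv[...,0]<17)).astype(np.uint8)
    l=cv2.connectedComponents(m)[1]; k=l[v-2:v+3,u-2:u+3]; k=np.bincount(k[k>0]).argmax()
    P=ray(f,np.argwhere(l==k)[:,::-1],z)[:,:2]*1000
    c,s,a=cv2.minAreaRect(P.astype(np.float32)); print(name,np.round(c,1),np.round(s,1),round(a,1))
E
python3 - <<'E'
from loc import *
rect(293,224,.034,"block"); rect(393,202,.08,"pile sil")
plan([.46,-.03,.1])
E
```

```text
block [460.6 -37. ] [63.9 49.2] 81.1
pile sil [ 519.5 -298.2] [79.3 58.2] 81.1
spin 0 shift [-4.58 -0.08  0.48] jaw now -9.0
```

Block at (460.6, −37.0) mm and already parallel to the pile. The pile top from two estimates is ≈ (522.3, −306.2). Grasp now.

Run:
```python
from h import *
plan([.4606,-.037,.1]); print(manip.get_obs()["gripper_width"])
```

```text
spin 0 shift [-4.7  -0.06  0.48] jaw now -9.0
0.05805106275727782
```

{"api": "step_arm", "payload": {
  "targets": [-0.7,0,0,0,1,-0.9,0,0,0,1,-0.9,0,0,0,1,-0.9,-0.03,0,0,1,-0.8,-0.03,0,0,1]
}}

```text
t: 18.4
tcp_pos: [0.4631, -0.0118, 0.1292]
tcp_rot: [2.394, 2.034, -0.001]
force: [0.3, 0.0, 0.5]
gripper_width: 0.0917
```

{"api": "step_arm", "payload": {
  "targets": [-0.5,0,0.48,0,1,0,0,0,0,1,0,0,0,0,1]
}}

```text
t: 18.77
tcp_pos: [0.4596, -0.0388, 0.1008]
tcp_rot: [2.393, 2.035, 0.0]
force: [-0.6, -0.6, 1.0]
gripper_width: 0.0919
```

Run:
```python
from h import *
plan([.4606,-.037,.011]); print(manip.get_obs()["gripper_width"])
```

```text
spin 0 shift [0.03 0.01 1.5 ] jaw now -9.3
0.0918954253306908
```

{"api": "step_arm", "payload": {
  "targets": [0.02,0,0.7,0,1,0,0,0.6,0,1,0,0,0.2,0,1,0,0,0,0,-1,0,0,0,0,-1]
}}

```text
t: 19.4
tcp_pos: [0.4609, -0.0374, 0.0116]
tcp_rot: [2.39, 2.036, 0.002]
force: [-0.6, -0.0, 0.5]
gripper_width: 0.0763
```

{"api": "step_arm", "payload": {
  "targets": [0,0,0,0,-1,0,0,0,0,-1,0,0,0,0,-1,0,0,0,0,-1]
}}

```text
t: 19.9
tcp_pos: [0.4606, -0.0377, 0.011]
tcp_rot: [2.391, 2.035, 0.002]
force: [1.1, -0.1, 6.6]
gripper_width: 0.0517
```

Run:
```python
from h import *
o=manip.get_obs(); print(o["tcp_pos"])
plan([.5223,-.3062,.19])
```

```text
[ 0.46063571 -0.03767279  0.01099478]
spin 0 shift [-4.25  1.73 -2.98] jaw now -9.2
```

{"api": "step_arm", "payload": {
  "targets": [0,0,-0.9,0,-1,0,0,-1,0,-1,0,0,-0.9,0,-1,-0.8,0.3,0,0,-1,-0.8,0.35,0,0,-1]
}}

```text
t: 20.52
tcp_pos: [0.483, -0.1391, 0.1791]
tcp_rot: [2.39, 2.038, 0.001]
force: [0.7, 0.3, -1.4]
gripper_width: 0.0519
```

{"api": "step_arm", "payload": {
  "targets": [-0.8,0.35,0,0,-1,-0.8,0.35,0,0,-1,-0.7,0.3,0,0,-1,-0.3,0.08,0,0,-1,0,0,0,0,-1]
}}

```text
t: 21.15
tcp_pos: [0.5214, -0.303, 0.1775]
tcp_rot: [-2.392, -2.033, 0.001]
force: [-1.0, 0.4, -1.8]
gripper_width: 0.0515
```

Run:
```python
from h import *
o=manip.get_obs(); print(o["tcp_pos"],o["gripper_width"])
plan([.5223,-.3066,.1],-8.9)
```

```text
[ 0.52135016 -0.30304934  0.17746828] 0.05153788830616413
spin -0.4 shift [-0.06  0.02  1.29] jaw now -9.3
```

{"api": "step_arm", "payload": {
  "targets": [-0.06,0.02,0.4,-0.3,-1,0,0,0.4,0,-1,0,0,0.3,0,-1,0,0,0,0,-1,0,0,0,0,-1]
}}

```text
t: 21.78
tcp_pos: [0.5231, -0.3058, 0.1134]
tcp_rot: [2.385, 2.043, 0.0]
force: [0.4, 0.1, -0.5]
gripper_width: 0.052
```

Run:
```python
from h import *
o=manip.get_obs(); print(o["tcp_pos"],o["force"])
plan([.5223,-.3066,.095],-8.9)
```

```text
[ 0.52306822 -0.3057511   0.11338907] [ 0.42283421  0.09407138 -0.51230325]
spin 0.1 shift [-0.02 -0.01  0.31] jaw now -8.8
```

{"api": "step_arm", "payload": {
  "targets": [-0.01,0,0.15,0,-1,0,0,0.08,0,-1,0,0,0.03,0,-1,0,0,0,0,-1]
}}

```text
t: 22.28
tcp_pos: [0.5225, -0.3072, 0.0966]
tcp_rot: [-2.387, -2.042, 0.0]
force: [1.0, -0.4, -1.5]
gripper_width: 0.0518
```

{"api": "step_arm", "payload": {
  "targets": [0,0,0.03,0,-1,0,0,0,0,-1]
}}

```text
t: 22.52
tcp_pos: [0.5227, -0.3072, 0.0951]
tcp_rot: [2.387, 2.042, 0.0]
force: [-0.1, -0.5, -0.2]
gripper_width: 0.0519
```

{"api": "step_arm", "payload": {
  "targets": [0,0,0.03,0,-1,0,0,0,0,-1]
}}

```text
t: 22.78
tcp_pos: [0.5227, -0.3073, 0.095]
tcp_rot: [2.386, 2.042, 0.0]
force: [-3.7, 1.6, 9.8]
gripper_width: 0.0519
```

Contact came at 0.095 m, as expected. I'll release, retreat and check by masks.

{"api": "step_arm", "payload": {
  "targets": [0,0,-0.01,0,-0.1,0,0,0,0,0.4,0,0,0,0,1,0,0,0,0,1,0,0,0,0,1]
}}

```text
t: 23.4
tcp_pos: [0.5225, -0.3071, 0.0936]
tcp_rot: [-2.387, -2.042, 0.0]
force: [0.4, -1.1, -0.1]
gripper_width: 0.0872
```

{"api": "step_arm", "payload": {
  "targets": [0,0,0,0,1,0,0,-0.5,0,1,0,0,-0.9,0,1,0,0,-0.9,0,1,0.8,0,-0.3,0,1]
}}

```text
t: 24.02
tcp_pos: [0.5308, -0.2623, 0.2535]
tcp_rot: [2.386, 2.033, 0.002]
force: [-0.1, 1.2, -0.8]
gripper_width: 0.0916
```

{"api": "step_arm", "payload": {
  "targets": [0.9,0,0,0,1,0.9,0,0,0,1,0.9,0,0,0,1,0.9,0,0,0,1,0.9,0,0,0,1]
}}

```text
t: 24.65
tcp_pos: [0.5718, 0.0088, 0.2499]
tcp_rot: [2.387, 2.042, 0.0]
force: [0.9, -0.7, 0.8]
gripper_width: 0.0917
```

Run:
```python
from loc import *
rect(393,202,.116,"stack sil on .116"); rect(178,195,.03,"spare")
P=np.array([.5223,-.3062]); n=np.array([.156,.988]); d=np.array([.988,-.156])
from itertools import product
def sil(z0,z1,c):
    q=[np.r_[c+d*a*.026+n*b*.033,z] for a,b,z in product((-1,1),(-1,1),(z0,z1))]; return proj(f,q)
ex=np.vstack([sil(.012,.080,P),sil(.084,.116,P)])
print("expected hull",cv2.convexHull(ex.astype(np.float32))[:,0].round(1).tolist())
m=((hsv[...,1]>125)&(hsv[...,2]<165)&(hsv[...,0]<17)).astype(np.uint8)
l=cv2.connectedComponents(m)[1]; k=l[200:205,391:396]; k=np.bincount(k[k>0]).argmax()
c=cv2.findContours((l==k).astype(np.uint8),0,cv2.CHAIN_APPROX_NONE)[0][0]; print("seen hull",cv2.approxPolyDP(cv2.convexHull(c),1,True)[:,0].tolist())
g=vision.grab_frame("side"); hs=cv2.cvtColor(g["pixels"],cv2.COLOR_RGB2HSV).astype(int)
b=np.r_[P,.06]; u,v=proj(g,[b])[0].astype(int); 
m=((hs[...,1]>125)&(hs[...,2]<150)&(hs[...,0]<17)).astype(np.uint8); l=cv2.connectedComponents(m)[1]; k=l[v-3:v+4,u-3:u+4]; k=np.bincount(k[k>0]).argmax()
c=cv2.findContours((l==k).astype(np.uint8),0,cv2.CHAIN_APPROX_NONE)[0][0]; print("side seen",cv2.approxPolyDP(cv2.convexHull(c),1,True)[:,0].tolist())
f=g; print("side exp",cv2.convexHull(np.vstack([sil(.012,.080,P),sil(.084,.116,P)]).astype(np.float32))[:,0].round(1).tolist())
save("end.png",vision.grab_frame("top")["pixels"],(365,175,425,225),10)
```

```text
stack sil on .116 [ 517.1 -293.8] [86.9 60. ] 81.1
spare [536.9 290.6] [70.2 50.9] 65.5
expected hull [[412.70001220703125, 192.10000610351562], [409.79998779296875, 212.0], [398.1000061035156, 214.5], [375.0, 210.60000610351562], [377.70001220703125, 192.6999969482422], [387.20001220703125, 187.8000030517578]]
seen hull [[379, 193], [385, 190], [393, 190], [412, 194], [409, 212], [402, 215], [376, 210], [377, 198]]Traceback (most recent call last):
  File "<stdin>", line 14, in <module>
ValueError: attempt to get argmax of an empty sequence
```

The top view agrees with the expected stack outline to within about 1 px. I'll move the arm aside, back to its start area, so the side camera can cross-check.

{"api": "step_arm", "payload": {
  "targets": [-0.7,-0.4,0,0,1,-0.8,-0.5,0,0,1,-0.8,-0.5,0,0,1,-0.8,-0.5,0,0,1,-0.8,-0.5,0,0,1]
}}

```text
t: 25.38
tcp_pos: [0.3916, -0.2035, 0.25]
tcp_rot: [2.387, 2.042, -0.0]
force: [-0.3, -0.6, 0.7]
gripper_width: 0.0918
```

{"api": "step_arm", "payload": {
  "targets": [-0.8,-0.5,0,0,1,-0.8,-0.5,0,0,1,-0.8,-0.5,0,0,1,-0.8,-0.5,0,0,1,-0.8,-0.5,0,0,1]
}}

```text
t: 26.0
tcp_pos: [0.2059, -0.4173, 0.25]
tcp_rot: [2.387, 2.041, -0.001]
force: [-0.2, 0.3, -0.3]
gripper_width: 0.0919
```

{"api": "step_arm", "payload": {
  "targets": [-0.7,-0.4,0,0,1,0,0,0,0,1,0,0,0,0,1]
}}

```text
t: 26.38
tcp_pos: [0.1775, -0.4531, 0.2496]
tcp_rot: [-2.388, -2.041, -0.001]
force: [0.1, 0.3, -1.1]
gripper_width: 0.092
```

Run:
```python
from h import *
from itertools import product
P=np.array([.5223,-.3062]); n=np.array([.156,.988]); d=np.array([.988,-.156])
f=vision.grab_frame("side"); hs=cv2.cvtColor(f["pixels"],cv2.COLOR_RGB2HSV).astype(int)
def sil(c):
    return proj(f,[np.r_[c+d*a*.026+n*b*.033,z] for z,a,b in product((.012,.080,.084,.116),(-1,1),(-1,1))]).reshape(4,4,2)
S=sil(P)
for z,s in zip((12,80,84,116),S): print(z,s.round(1).tolist())
for y in range(145,212): print(y,' '.join('%3d'%hs[y,x,2] if hs[y,x,1]>115 and hs[y,x,2]<160 else ' . ' for x in range(340,386)))
print(manip.get_obs()["t"],manip.get_obs()["tcp_pos"])
```

```text
12 [[376.3, 190.5], [358.0, 197.6], [364.4, 181.9], [346.3, 188.6]]
80 [[379.3, 170.0], [360.6, 176.8], [367.0, 161.6], [348.5, 168.1]]
84 [[379.5, 168.8], [360.7, 175.6], [367.2, 160.4], [348.6, 166.8]]
116 [[381.0, 158.7], [362.0, 165.4], [368.4, 150.4], [349.7, 156.7]]
145  .   .   .   .   .   .   .   .   .   .   .   .   .   .   .   .   .   .   .   .   .   .   .   .   .   .   .   .   .   .   .   .   .   .   .   .   .   .   .   .   .   .   .   .   .   . 
146  .   .   .   .   .   .   .   .   .   .   .   .   .   .   .   .   .   .   .   .   .   .   .   .   .   .   .   .   .   .   .   .   .   .   .   .   .   .   .   .   .   .   .   .   .   . 
147  .   .   .   .   .   .   .   .   .   .   .   .   .   .   .   .   .   .   .   .   .   .   .   .   .   .   .   .   .   .   .   .   .   .   .   .   .   .   .   .   .   .   .   .   .   . 
148  .   .   .   .   .   .   .   .   .   .   .   .   .   .   .   .   .   .   .   .   .   .   .   .   .   .   .   .   .   .   .   .   .   .   .   .   .   .   .   .   .   .   .   .   .   . 
149  .   .   .   .   .   .   .   .   .   .   .   .   .   .   .   .   .   . 
[... 11113 characters left out ...]
 .   .   .   .   .   .   .   .   .   .   .   .   .   .   .   .   .   .   .   .   .   .   . 
209  .   .   .   .   .   .   .   .   .   .   .   .   97  93 143  .  146 100 103  95  93  .   .   .   .   .   .   .   .   .   .   .   .   .   .   .   .   .   .   .   .   .   .   .   .   . 
210  .   .   .   .   .   .   .   .   .   .   .   .   .   99 106  98  96 101  .   .   .   .   .   .   .   .   .   .   .   .   .   .   .   .   .   .   .   .   .   .   .   .   .   .   .   . 
211  .   .   .   .   .   .   .   .   .   .   .   .   .   .  101  .   .   .   .   .   .   .   .   .   .   .   .   .   .   .   .   .   .   .   .   .   .   .   .   .   .   .   .   .   .   . 
26.425 [ 0.1780343  -0.4528264   0.24977334]
```

The side view agrees with a square three-high stack. Seen left edges are 350/349/347 against 349.7/348.6/346.3 expected, and the front corners match at ≈362/360/358. Handing in.

```bash
python3 -c "
from bench import manip; print(manip.finish_job())"
```

```text
the job is handed in; nothing more can be done
None
```

The block now lies carved face up on top of the pile, released and in line with it, and the job was handed in at about 26 s of the 51 s allowed. No verdict was reported.

**What I did:**
- I gripped the block by one end and braced the other end against the edge of the fixed board. Swinging the gripped end up around that edge turned the block roughly upright.
- I stood it on its end on the newspaper. The first press left it leaning, so I swung its top over while its lower edge held by friction, until the side view showed it upright.
- I pushed it over onto its bare face, regripped it across the 52 mm width and lowered it onto the pile. It made contact at the expected height with about 10 N, and I then opened the fingers and drew back.

**Last checks:**
- **Top view:** the stack outline matches the expected one to about 1 pixel (2 mm). Its upper edge differs by up to about 2 pixels, which I put down to loss at the mask's edge.
- **Side view:** the edges and front corners of all three blocks match a square stack to about 1 pixel.
- **Spare and pile:** the spare block measured the same at the end as at the start. The pile was unchanged just before placing, and afterwards the stack fits that same position.
- **Less certain:** a first automatic side-view check failed because the arm was in the way, so I moved the arm aside and redid it. I used all 12 picture views before placing, so these final checks come from image measurements, not a viewed picture. I did not measure the other bystanders again.

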